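# Strip the ring arbor and show the signet ring to the inspection microscope

## Robot

A 6-joint arm with a two-finger parallel gripper is mounted at the origin on a cart in front of the work surface, level with it; the furniture and walls round the work are solid. World frame = base frame: x ahead of the robot, y to its left, z up, the work surface at z = 0. Lengths are in m, angles in rad, forces in N, time in s.
With the tool pointing down it reaches from about 0.4 to 0.925 m from the base axis. Payload 12.5 kg.
Tool frame: the origin (TCP) lies midway between the tips of the shut fingers; the grasp point (between the pads) lies 19 mm behind it; z points along the fingers, y is the line along which they close (so a half turn about z gives the same grasp; the last joint's range is limited). The gripper opens to 95 mm and grips with 3 to 60 N. Pads are 20 mm wide; open, the fingers measure 119 mm over their backs; the gripper's body (75 mm by 180 mm) begins 59 mm behind the grasp point.
Start: joints at [1.229, 0.491, 1.559, -0, 1.092, -0.106], TCP at [0.146, 0.608, 0.215] pointing down, gripper open.
Joint ranges: [-3.1, 3.1], [-0.84, 2.19], [0.05, 2.79], [-1.13, 4.28], [0.06, 2.93], [-2.69, 2.69]. Speed limits (rad/s): [2.22, 2.22, 2.79, 3.14, 3.14, 3.14].

## Interface

Orientations are given as a unit quaternion [w, x, y, z].
In Python, from rig import * gives the robot as it stands. The module is installed in compiled form; this text tells all that it offers.
- The arm moves only by the shell command python3 -m pendant 'ROWS' [OPENING] [FORCE]. ROWS is JSON, a list of rows, each a list of 2 entries, a list of its own where there are three numbers: the shift along the tool's x, y, z in mm, then the turn, a rotation vector about the tool's x, y, z in degrees. In form: [[[x, y, z], [wx, wy, wz]], ...]. A call has 1 to 5 rows; each row is the pose to reach, as a shift and turn from the pose commanded when the call began, along the tool's axes at that moment; what a row does not reach only later rows make up. A row lasts 1/10 s, in which the tool goes at most 50 mm and 8.59 degrees, less where a joint would pass 70% of its speed; a pose out of reach is approached as far as the arm can. A call with a gripper value outside its range is refused whole. OPENING is the opening, from 0 (shut) to 1 (fully open), set as the call begins (- or left out, the last holds). The fingers move at their own pace and stop on an object; FORCE is the grip in N (left out, the last holds). Time passes only in rows, so rows that repeat a pose let the fingers close. It gives the time, the measured TCP pose, the force, the opening and the grip force at its end, in the units of the state.
- get_state(): the state, without advancing time (a new reading comes with each control period).
- capture(name): name is "scene" or "side" or "wrist"; returns the picture (420x560x3 uint8, red, green, blue); there is no depth.
- calibration(name): a dict with "fovy" (degrees; the focal length in pixels is half the picture's height over the tangent of half this angle, whatever the lens; pixels are square), "cx", "cy" (the principal point, pixels), "origin" and "attitude" of the camera in the world. Camera axes: x right, y down, z forward; pixel columns grow to the right and rows downward; lengths in m; the calibration is good to about 2 mm. A picture is of the moment at which its call begins: read the wrist's pose just before it. calibration takes no time and is no camera call; for the wrist camera it gives the pose at the moment of the call.
- finish_job(): hands the job in; it is judged then, once.
Trained networks look in the newest picture that a camera, given by its name, has taken for a name from the list of things; names that differ only in an ending like _2 or _b are one class to them, and where a whole thing is asked for, a point or a joint stands for the part that bears it (a point fixed in the world has none). Each returns a list of dicts, best first, with "confidence" (0 to 1); they miss things now and then, are a little off and sometimes report something else, mostly with a low value. They report only what shows in the picture. A call takes as long as a camera call. They do not tell look-alikes from the thing itself.
- search_frame(query, camera): "position" ([x, y, z] in m, in world coordinates, good to about 4 mm: the middle of the surface that is visible of it).
- masks_of(query, camera): "mask" (420x560 bool, what is visible of it).
The state is a dict: "time": time; "qpos": joint angles; "qd": joint speeds; "effort": joint torques, N m; "tool_pos": TCP position; "orientation": TCP orientation; "ft_force": force on the tool from outside, world axes, zero at the start; "torque": the same for the moment, N m; "gripper_width": opening from 0.0 (shut) to 1.0 (fully open); "grasp_force": force on a finger pad.
Only numpy, scipy, OpenCV 4.12 (cv2) and the standard library are available. Lean on these libraries where they do the work, as an engineer would, in place of code of your own. Each camera call takes 0.05 s, during which the arm holds its last target. There are 200 camera calls.

## Task

The knurled nut is already off the ring arbor: lift off the steel clamp washer and lay it flat in the middle of the ceramic disc, lay the smaller wooden packing disc flat and centred on top of it so that they stay in order, then take the signet ring off the spindle by the sides of its band, never by its polished seal. Hold the ring up in front of the microscope 75 mm from the lens, on the lens's axis, with the seal square to the lens and the seal's long edges level in the picture, and finish while still holding it there, quite still. Leave the microscope, the ceramic disc and everything else on the board where they are.

Things in the scene. Friction and masses are not known exactly. Their poses are not given: they have to be found in the camera images.
- arbor: Fixed ring arbor standing on the board: grey round foot 76 mm across, 14 mm high, with two bolt lugs (104 mm over them, along its x); upright steel column 17 mm thick with a 21 mm shoulder whose top is 50 mm above the origin; above it a threaded spindle 15 mm in diameter up to 88 mm. On the shoulder lie, from below, ring, packing disc, washer, all loose with 18 mm bores. Origin: centre of the underside, z up.
- spindle_top (a point): Centre of the spindle's top end, 88 mm above the board; a part is free of the spindle once its underside is above this.
- washer_mid (a point): Centre of the steel clamp washer, 44 mm outside diameter, 18 mm bore, 8 mm thick, 50 to 110 g: the uppermost part on the spindle. z is its axis.
- packing_mid (a point): Centre of the pale wooden packing disc, 36 mm outside diameter, 18 mm bore, 8 mm thick, about 15 g; it starts on the spindle beneath the washer and on the ring. z is its axis.
- ring_mid (a point): Centre of the brass signet ring's band, half-way up: 24 mm outside, 18 mm bore, 9 mm wide along its axis z, about 18 g; it starts at the bottom of the spindle, lying level. x points to the seal; the band is free for gripping at its two sides, 12 mm out along +y and -y.
- seal (a point): Centre of the flat oblong seal of the ring (brass with dark stone, 15 x 9 mm), 13 mm from the ring's centre. x points straight out of the face, y along the long edges, z along the ring's axis. At the start x is level and points away from the robot, within about 66 degrees of straight ahead.
- plate: Loose round ceramic soldering disc, mottled brown, 116 mm in diameter and 16 mm thick, lying flat on the board. Origin: centre of its underside.
- plate_top (a point): Centre of the ceramic disc's upper face, 16 mm above the board. z up.
- lens (a point): Centre of the microscope's front glass. The microscope head is a black barrel 37 mm thick and 125 mm long on a stand, its foot on the raised bench top (120 mm above the board), looking towards the robot and obliquely down. It looks along -x of this frame (x points back into the barrel), y is level, z is up in its picture.
- focus (a point): The point on the lens's axis 75 mm in front of the glass, in the air, where the seal's centre is to be; same axes as lens, so the seal's x must run along this x (towards the lens) and the seal's z along this z, either way up.
- scope_tilt (a joint): Tilt of the microscope head in its stiff fork (held by friction, about 0.8 N m): the angle in rad by which it looks below the horizontal, 0.3 to 0.6 at the start.
- anvil: Obstacle, part of the bench: swivel anvil bolted to the left corner of the bench top, 132 x 161 mm and up to 260 mm above the board. Origin: its foot, on the bench top.
- nut: Bystander: brass knurled nut, 23 mm in diameter, 13 mm high, lying on the board.
- pliers: Bystander: green-handled pliers, 140 x 47 x 11 mm, lying on the board.
- tweezers: Bystander: steel tweezers, 130 x 15 x 8 mm, near the board's front edge.
- burnisher: Bystander: burnisher with wooden handle, 118 x 17 x 17 mm, at the right edge of the board.
- file: Bystander: dark needle file, 120 x 5 x 5 mm, at the left edge of the board.
- zinc_cap: Bystander: round zinc cap, 28 mm in diameter, 9 mm high, at the back of the board.
- cup: Bystander: small open blue cap used as a dish, 37 mm in diameter, 22 mm high, at the back of the board.
- reel: Bystander: thread reel standing upright, 34 mm in diameter, 54 mm high, at the back of the board.
Mind the look-alikes: they are no part of the job. Of the things shaped like the part that bears washer_mid, the bare steel one is meant.

How it is judged:
On the way, in this order (a step that is already met when the one before it is completed fails the run):
1. the steel washer lies flat in the middle of the ceramic disc, let go (horizontal distance between washer_mid and plate_top below 0.012 m and z of washer_mid in the frame of plate_top below 0.007 m and angle between washer_mid's own z axis and vertical below 0.12 rad and contact force between plate and washer above 0.1 N and contact force between washer and the fingers below 0.1 N), for 0.2 s.
2. the packing disc lies flat and centred on the washer, let go (horizontal distance between packing_mid and washer_mid below 0.007 m and z of packing_mid in the frame of washer_mid between 0.005 and 0.011 m and angle between each of packing_mid, washer_mid's own z axis and vertical below 0.12 rad and horizontal distance between washer_mid and plate_top below 0.012 m and z of washer_mid in the frame of plate_top below 0.007 m and contact force between plate and washer above 0.1 N and contact force between packing and the fingers below 0.1 N), for 0.2 s.
At the end, for the whole second after the job is handed in: Ring held still by the fingers alone; seal centre within 12 mm of the point 75 mm before the lens, facing the lens and its long edges level in the picture, both within 13 degrees. Washer flat on the ceramic disc within 12 mm of its middle, packing disc flat on the washer, centred within 7 mm (distance between seal and focus below 0.012 m and angle between the x axis of seal and the x axis of focus, either way round below 0.22 rad and angle between the z axis of seal and the z axis of focus, either way round below 0.22 rad and x of lens in the frame of seal above 0.05 m and contact force between ring and the fingers above 0.5 N and contact force between ring and scope below 0.1 N and contact force between ring and arbor below 0.1 N and height (world z) of seal above 0.12 m and linear speed of each of ring, washer, packing below 0.02 m/s and angular speed of ring below 0.2 rad/s and horizontal distance between washer_mid and plate_top below 0.012 m and z of washer_mid in the frame of plate_top below 0.007 m and angle between each of washer_mid, packing_mid's own z axis and vertical below 0.12 rad and contact force between plate and washer above 0.1 N and horizontal distance between packing_mid and washer_mid below 0.007 m and z of packing_mid in the frame of washer_mid between 0.005 and 0.011 m); the arm keeps its last pose, push and grip.
It fails at once if the fingers touch the polished seal (contact force between seal_face and the fingers above 1 N).
It fails at once if the microscope is knocked out of place (distance of lens from where it was at the start of the episode above 0.01 m).
It fails at once if the ceramic disc is pushed about (distance of plate from where it was at the start of the episode above 0.03 m).
It fails at once if something else on the board is disturbed (distance of any of pliers, tweezers, burnisher, file, zinc_cap, cup, reel, nut from where it was at the start of the episode above 0.025 m).
It also fails if it takes over 72 s, if anything falls off the work surface, if the arm or the gripper's body presses on something with over 40 N, if the wrist force passes 120 N, or if a joint passes its speed limit or range.

## Working session

There is one attempt and no reset: what is moved stays moved. The work goes in short steps, Python scripts to look and compute and a shell command to move; the robot and the scene stay as the last step left them, time stands still between calls to the robot, and variables do not carry over. Pictures are saved under pics/ and viewed, at most 10 in all, crops included, and the job is handed in when it is done.

```bash
ls; mkdir -p pics; cat > h.py <<'E'
from rig import *
import numpy as np, cv2
from scipy.spatial.transform import Rotation as R
def cal(n):
    c=calibration(n); A=np.array(c["attitude"],float)
    M=R.from_quat(A[[1,2,3,0]]).as_matrix() if A.size==4 else A.reshape(3,3)
    f=210/np.tan(np.radians(c["fovy"])/2)
    return f,c["cx"],c["cy"],np.array(c["origin"]),M
def ray(C,u,v):
    f,cx,cy,o,M=C; d=M@np.array([(u-cx)/f,(v-cy)/f,1]); return o,d
def atz(C,u,v,z):
    o,d=ray(C,u,v); return o+d*(z-o[2])/d[2]
def proj(C,p):
    f,cx,cy,o,M=C; q=M.T@(np.array(p)-o); return np.array([f*q[0]/q[2]+cx,f*q[1]/q[2]+cy])
def tri(C1,p1,C2,p2):
    A=[];b=[]
    for C,p in((C1,p1),(C2,p2)):
        o,d=ray(C,*p); d=d/np.linalg.norm(d); P=np.eye(3)-np.outer(d,d); A.append(P); b.append(P@o)
    return np.linalg.solve(sum(A),sum(b))
def tool():
    s=get_state(); q=np.array(s["orientation"]); return np.array(s["tool_pos"]),R.from_quat(q[[1,2,3,0]]),s
def save(n,im): cv2.imwrite("pics/"+n+".png",im[...,::-1])
E
python3 - <<'E'
from h import *
print(calibration("scene"))
ims={n:capture(n) for n in("scene","side")}
for n in ims: save(n,ims[n])
p,r,s=tool();print(s["time"],p,r.as_matrix().round(3).tolist())
for n in ims:
  for q in ["arbor","spindle_top","washer_mid","packing_mid","ring_mid","seal","plate","plate_top","lens","scope_tilt","nut"]:
    C=cal(n)
    print(n,q,[(np.round(d["position"],3).tolist(),round(d["confidence"],2),proj(C,d["position"]).astype(int).tolist()) for d in search_frame(q,n)[:4]])
E
```

```text
pics
{'fovy': 54.759732028703084, 'cx': 277.89354422859975, 'cy': 212.04898726996421, 'origin': array([-0.09873486, -0.55111855,  0.63482388]), 'attitude': array([-0.48377096,  0.77720034, -0.34627863,  0.204979  ])}
0.1 [0.14590799 0.60751205 0.21410402] [[-0.972, 0.234, -0.0], [0.234, 0.972, -0.001], [0.0, -0.001, -1.0]]
scene arbor [([0.523, -0.174, 0.01], 0.74, [345, 316]), ([0.521, -0.169, 0.073], 0.57, [344, 294])]
scene spindle_top [([0.518, -0.172, 0.012], 0.97, [343, 316])]
scene washer_mid [([0.522, -0.171, 0.073], 0.6, [345, 294]), ([0.415, -0.185, 0.009], 0.54, [320, 346]), ([0.637, -0.11, 0.008], 0.16, [349, 283])]
scene packing_mid []
scene ring_mid []
scene seal []
scene plate [([0.467, 0.122, 0.019], 0.73, [238, 274])]
scene plate_top [([0.466, 0.12, 0.013], 0.96, [238, 276]), ([0.695, 0.086, 0.269], 0.71, [305, 163])]
scene lens [([0.7, 0.087, 0.269], 0.93, [306, 162])]
scene scope_tilt [([0.697, 0.084, 0.27], 0.8, [306, 162])]
scene nut [([0.458, 0.04, 0.01], 0.62, [258, 291])]
side arbor [([0.516, -0.172, 0.015], 0.62, [279, 305])]
side spindle_top [([0.517, -0.171, 0.012], 0.59, [279, 305])]
side washer_mid [([0.421, -0.195, 0.011], 0.62, [236, 318]), ([0.527, -0.174, 0.076], 0.45, [284, 283])]
side packing_mid []
side ring_mid []
side seal [([0.461, -0.286, 0.012], 0.53, [259, 346])]
side plate [([0.464, 0.114, 0.016], 0.56, [245, 235])]
side plate_top [([0.466, 0.108, 0.011], 0.94, [246, 237])]
side lens [([0.71, 0.084, 0.267], 0.78, [344, 145]), ([0.442, 0.259, 0.004], 0.21, [233, 211])]
side scope_tilt [([0.707, 0.085, 0.273], 0.74, [343, 142])]
side nut [([0.461, 0.039, 0.013], 0.44, [246, 252])]
```

View pics/scene.png

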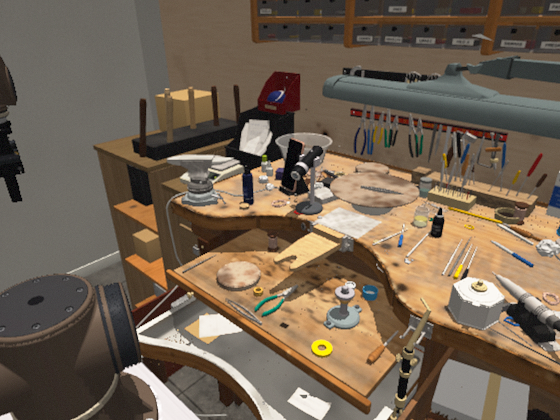

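View pics/side.png

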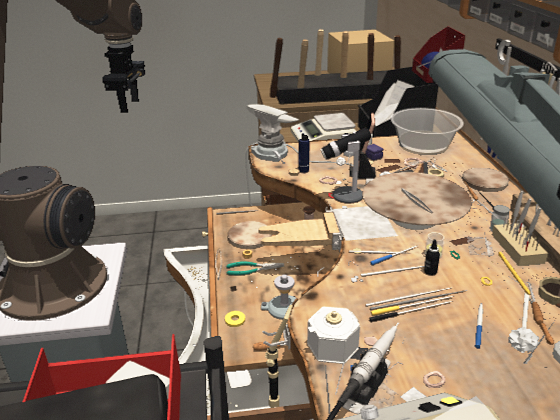

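The picks: the washer candidates are the bare steel one on the spindle at scene (345,294) and the yellow look-alike ring on the board at (320,346). The nut at (258,291) could also be confused with it. The one on the arbor matches the description, and the wrist camera will confirm it close up. The ceramic disc is at (238,274), with no rival except the big wooden disc on the bench at (375,187).

```bash
python3 -m pendant '[[[-33,-34,-20],[0,0,0]],[[-66,-68,-40],[0,0,0]],[[-99,-102,-60],[0,0,0]],[[-132,-136,-75],[0,0,0]],[[-165,-170,-90],[0,0,0]]]' 1; python3 -m pendant '[[[-33,-34,-10],[0,0,0]],[[-66,-68,-20],[0,0,0]],[[-99,-102,-30],[0,0,0]],[[-132,-136,-40],[0,0,0]],[[-165,-170,-50],[0,0,0]]]'; python3 -m pendant '[[[-33,-34,0],[0,0,0]],[[-66,-68,0],[0,0,0]],[[-66,-68,0],[0,0,0]]]'
python3 - <<'E'
from h import *
save("w1",capture("wrist")); C=cal("wrist"); p,r,s=tool(); print(s["time"],p,s["qpos"],C, r.as_matrix().T@(C[3]-p), r.as_matrix().T@C[4])
for q in ["plate","plate_top","lens","packing_mid","nut"]:
    print(q,[(np.round(d["position"],3).tolist(),round(d["confidence"],2),proj(C,d["position"]).astype(int).tolist()) for d in search_frame(q,"wrist")[:4]])
E
```

```text
time: 1.7
tool_pos: [0.2654, 0.4053, 0.3044]
orientation: [0.0, 0.117, 0.993, 0.0]
ft_force: [0.5, 0.4, -0.2]
gripper_width: 1.002
grasp_force: 0.0
time: 2.2
tool_pos: [0.3861, 0.2012, 0.3543]
orientation: [0.0, 0.118, 0.993, 0.0]
ft_force: [1.2, -0.4, 0.4]
gripper_width: 1.0
grasp_force: 0.0
time: 2.5
tool_pos: [0.436, 0.1176, 0.3534]
orientation: [0.0, 0.12, 0.993, -0.0]
ft_force: [-1.4, 0.4, -0.1]
gripper_width: 0.999
grasp_force: 0.0
2.55 [0.43485036 0.11942883 0.35335375] [ 1.21370546e-01  1.07643014e-01  1.74284072e+00  6.60188267e-06
  1.29134168e+00 -1.20907511e+00] (np.float64(323.98009640332947), 278.58209820881, 213.4098052492539, array([0.37096231, 0.13446002, 0.52247099]), array([[ 2.38329902e-01,  9.44271915e-01,  2.27044949e-01],
       [ 9.71184233e-01, -2.31675366e-01, -5.59259386e-02],
       [-2.08571501e-04,  2.33831298e-01, -9.72277162e-01]])) [ 0.06566682 -0.00062206 -0.16910275] [[-2.93385815e-04 -9.72225702e-01 -2.34045078e-01]
 [ 9.99999948e-01 -2.54326909e-04 -1.97067345e-04]
 [ 1.32069977e-04 -2.34045124e-01  9.72225726e-01]]
plate [([0.474, 0.129, 0.018], 0.6, [291, 201])]
plate_top [([0.471, 0.132, 0.013], 0.74, [291, 198])]
lens []
packing_mid []
nut [([0.463, 0.046, 0.009], 0.66, [238, 205]), ([0.455, -0.009, 0.011], 0.29, [204, 209])]
```

View pics/w1.png

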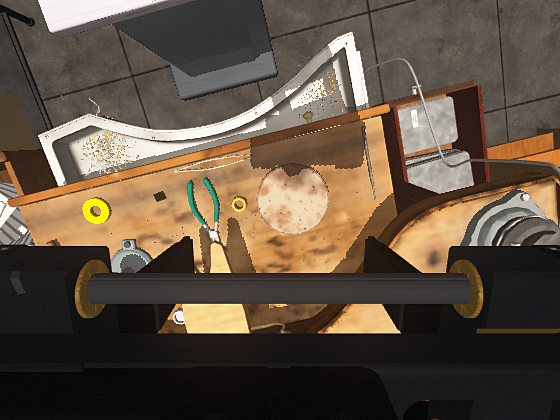

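```bash
python3 - <<'E'
from h import *
C=cal("wrist")
m=masks_of("plate","wrist")[0]["mask"].astype(np.uint8)
c=max(cv2.findContours(m,0,2)[0],key=cv2.contourArea)[:,0]
P=np.array([atz(C,u,v,.016)[:2] for u,v in c]); e=cv2.fitEllipse((P*1e4).astype(np.float32)); print(np.array(e[0])/1e4,np.array(e[1])/1e4)
for u,v in[(70,130),(80,95),(160,125),(80,200),(380,130)]: print(u,v,atz(C,u,v,.12),atz(C,u,v,0))
E
```

```text
Traceback (most recent call last):
IndexError: list index out of range
```

The picture shows the plate at (293,198), the yellow look-alike at (95,210), the nut at (239,204), the pliers at (205,210), the bench pin's tip at (215,247) and the bench edge on the right from about (370,235). The gripper body's long side lies along the picture's x.

```bash
python3 - <<'E'
from h import *
im=capture("wrist");C=cal("wrist")
for q in("plate","plate_top"):
  L=masks_of(q,"wrist")
  for d in L[:2]:
    m=d["mask"].astype(np.uint8)
    c=max(cv2.findContours(m,0,2)[0],key=cv2.contourArea)[:,0]
    P=np.array([atz(C,u,v,.016)[:2] for u,v in c]); e=cv2.fitEllipse((P*1e4).astype(np.float32)); print(q,d["confidence"],np.array(e[0])/1e4,np.array(e[1])/1e4,m.sum())
for u,v in[(205,247),(245,245),(250,290),(365,235),(400,203),(330,310)]: print(u,v,atz(C,u,v,.12)[:2],atz(C,u,v,.1)[:2])
for u,v in[(293,163),(293,233),(258,198),(328,198)]: print(u,v,atz(C,u,v,.016)[:2])
E
```

```text
plate 0.96 [0.47371582 0.12994253] [0.1120025  0.11404686] 3969
plate 0.53 [ 0.50530913 -0.1550108 ] [0.05490095 0.06046011] 865
plate_top 0.68 [0.47382803 0.1301307 ] [0.11317869 0.11420692] 4015
205 247 [0.48549964 0.0101664 ] [0.49126376 0.00386619]
245 245 [0.49500453 0.06189516] [0.50124067 0.05816384]
250 290 [0.55873147 0.05205388] [0.56813233 0.04783383]
365 235 [0.51796661 0.21708099] [0.52534305 0.22105629]
400 203 [0.48637186 0.26755204] [0.4921793  0.27403376]
330 310 [0.61340476 0.15167367] [0.62552072 0.1524008 ]
293 163 [0.41517892 0.14914558]
293 233 [0.52566654 0.1239952 ]
258 198 [0.45607847 0.08274292]
328 198 [0.48192383 0.19104614]
```

```bash
python3 -m pendant '[[[-20,-39,12],[0,0,8.4]],[[-40,-78,24],[0,0,16.8]],[[-60,-117,36],[0,0,25.2]],[[-80,-156,48],[0,0,33.6]],[[-100,-194,60],[0,0,42]]]'
python3 - <<'E'
from h import *
p,r,s=tool(); M=r.as_matrix(); print(s["qpos"],M.round(3).tolist(), M.T@(np.array([.52,-.22,.25])-p))
for n in("scene","side"):
  capture(n);C=cal(n)
  for q in("plate","lens","arbor"):
   for d in masks_of(q,n)[:1]:
    m=d["mask"].astype(np.uint8); c=max(cv2.findContours(m,0,2)[0],key=cv2.contourArea)[:,0]
    P=np.array([atz(C,u,v,.016)[:2] for u,v in c]); 
    print(n,q,d["confidence"],m.sum(),cv2.boundingRect(c),*( [np.array(x)/1e4 for x in cv2.fitEllipse((P*1e4).astype(np.float32))[:2]] if q=="plate" else []))
    np.save(f"m_{n}_{q}.npy",m)
E
```

```text
time: 3.5
tool_pos: [0.486, -0.0919, 0.2932]
orientation: [0.0, 0.468, 0.884, 0.0]
ft_force: [0.1, -0.0, 0.1]
gripper_width: 1.001
grasp_force: 0.0
[-3.20590604e-01  2.24394204e-01  1.75747389e+00  1.51946810e-04
  1.15928342e+00 -9.17219402e-01] [[-0.562, 0.827, 0.0], [0.827, 0.562, -0.0], [-0.0, 0.0, -1.0]] [-0.12503959 -0.04387932  0.0431972 ]
scene plate 0.49 227 (263, 287, 33, 29) [ 0.46172129 -0.02818207] [0.02249238 0.1151412 ]
scene arbor 0.82 732 (325, 304, 35, 25)
side plate 0.56 824 (228, 221, 42, 28) [0.46964092 0.11874568] [0.09893421 0.13566959]
side lens 0.85 662 (320, 128, 52, 32)
side arbor 0.94 545 (261, 294, 33, 25)
```

```bash
python3 -m pendant '[[[-31,-11,11],[0,0,8.5]],[[-62,-22,22],[0,0,17]],[[-93,-33,33],[0,0,25.5]],[[-125,-44,43],[0,0,34]],[[-125,-44,43],[0,0,34]]]'
python3 - <<'E'
from h import *
tool(); save("w2",capture("wrist")); C=cal("wrist"); p,r,s=tool(); print(p,r.as_matrix().round(3).tolist())
for q in ["arbor","spindle_top","washer_mid","packing_mid","ring_mid","seal"]:
    print(q,[(np.round(d["position"],3).tolist(),round(d["confidence"],2),proj(C,d["position"]).astype(int).tolist()) for d in search_frame(q,"wrist")[:4]])
for d in masks_of("washer_mid","wrist"):
    m=d["mask"].astype(np.uint8); c=max(cv2.findContours(m,0,2)[0],key=cv2.contourArea)[:,0]
    P=np.array([atz(C,u,v,.075)[:2] for u,v in c]);e=cv2.fitEllipse((P*1e4).astype(np.float32));print(d["confidence"],m.sum(),c.mean(0),np.array(e[0])/1e4,np.array(e[1])/1e4)
E
```

```text
time: 4.4
tool_pos: [0.5209, -0.2202, 0.2493]
orientation: [-0.0, 0.706, 0.708, -0.0]
ft_force: [-0.8, 1.4, -0.5]
gripper_width: 1.0
grasp_force: 0.0
[ 0.52050656 -0.21866698  0.24992695] [[-0.009, 1.0, -0.001], [1.0, 0.009, 0.001], [0.001, -0.001, -1.0]]
arbor [([0.524, -0.158, 0.012], 0.83, [282, 139]), ([0.528, -0.162, 0.077], 0.39, [286, 143])]
spindle_top [([0.526, -0.162, 0.01], 0.97, [284, 142])]
washer_mid [([0.417, -0.19, 0.007], 0.84, [197, 164]), ([0.528, -0.164, 0.076], 0.56, [287, 145]), ([0.449, -0.031, 0.01], 0.16, [218, 23])]
packing_mid []
ring_mid []
seal []
0.76 736 [198.0625 161.4375] [ 0.43396738 -0.1812668 ] [0.0341855  0.03526794]
0.58 1192 [284.71428571 144.85714286] [ 0.52685801 -0.16312374] [0.04228262 0.04303326]
```

View pics/w2.png

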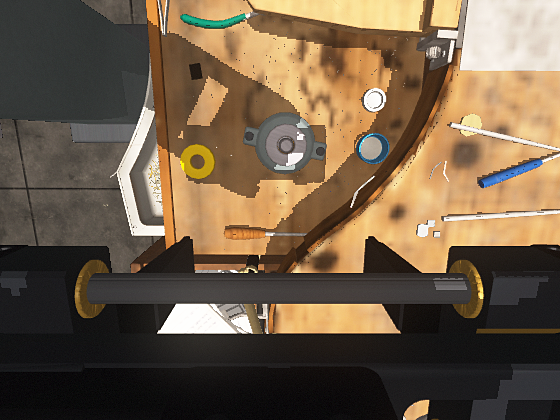

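The steel washer is on the arbor at (285,145), and the yellow decoy lies apart at (197,160). The cup, zinc cap and burnisher are well clear. I'll move in over the washer and measure again.

```bash
python3 -m pendant '[[[18,2,33],[0,0,0]],[[37,4,66],[0,0,0]],[[56,7,100],[0,0,0.5]],[[56,7,100],[0,0,0.5]],[[56,7,100],[0,0,0.5]]]'
python3 - <<'E'
from h import *
im=capture("wrist"); C=cal("wrist"); p,r,s=tool(); print(p,r.as_matrix().round(3).tolist())
c=proj(C,[.527,-.163,.075]).astype(int);print(c)
x0,y0=max(c[0]-100,0),max(c[1]-75,0); save("w3",cv2.resize(im[y0:y0+150,x0:x0+200],None,fx=4,fy=4)); print(x0,y0)
for q in ["spindle_top","washer_mid"]:
    print(q,[(np.round(d["position"],3).tolist(),round(d["confidence"],2),proj(C,d["position"]).astype(int).tolist()) for d in search_frame(q,"wrist")[:4]])
for d in masks_of("washer_mid","wrist"):
    m=d["mask"].astype(np.uint8); c=max(cv2.findContours(m,0,2)[0],key=cv2.contourArea)[:,0]
    P=np.array([atz(C,u,v,.075)[:2] for u,v in c]);e=cv2.fitEllipse((P*1e4).astype(np.float32));print(d["confidence"],m.sum(),c.mean(0),np.array(e[0])/1e4,np.array(e[1])/1e4)
E
```

```text
time: 5.3
tool_pos: [0.5272, -0.1622, 0.1511]
orientation: [-0.0, 0.707, 0.708, -0.0]
ft_force: [-0.2, -0.5, 0.5]
gripper_width: 0.996
grasp_force: 0.0
[ 0.52757441 -0.16283925  0.15182892] [[-0.001, 1.0, 0.002], [1.0, 0.001, -0.001], [-0.001, 0.002, -1.0]]
[278 220]
178 145
spindle_top [([0.528, -0.151, 0.012], 0.58, [279, 191])]
washer_mid [([0.526, -0.163, 0.077], 0.73, [277, 221]), ([0.415, -0.188, 0.009], 0.73, [166, 227])]
0.93 1914 [280.43589744 224.25641026] [ 0.52776953 -0.1648905 ] [0.04233522 0.0434804 ]
0.77 1103 [167.94827586 223.94827586] [ 0.44124014 -0.16734802] [0.03021401 0.03519921]
```

View pics/w3.png

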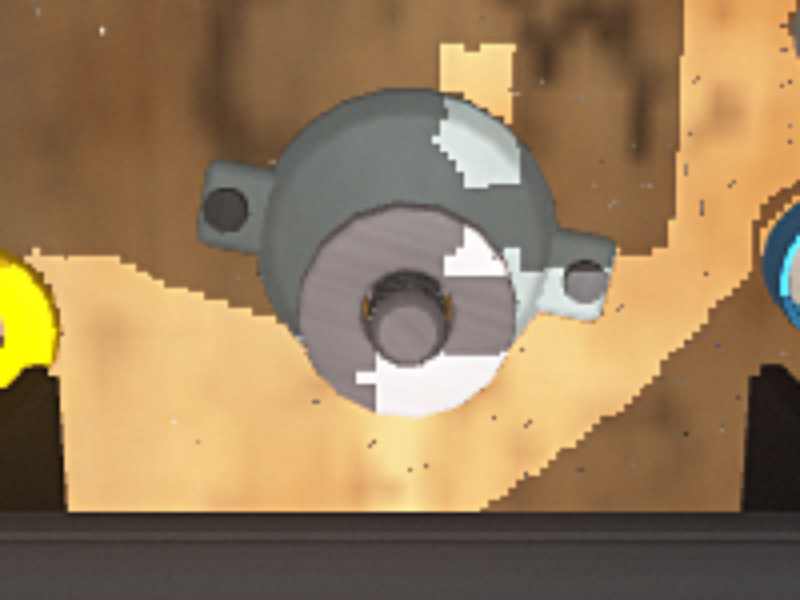

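```bash
python3 -m pendant '[[[-1.5,0.5,40],[0,0,0]],[[-1.5,0.5,70],[0,0,0]],[[-1.5,0.5,83],[0,0,0]],[[-1.5,0.5,83],[0,0,0]]]'; python3 -m pendant '[[[0,0,0],[0,0,0]],[[0,0,0],[0,0,0]],[[0,0,0],[0,0,0]],[[0,0,0],[0,0,0]],[[0,0,0],[0,0,0]]]' 0.3 20;python3 -m pendant '[[[0,0,0],[0,0,0]],[[0,0,0],[0,0,0]],[[0,0,0],[0,0,0]]]'
```

```text
time: 5.9
tool_pos: [0.5271, -0.1641, 0.0669]
orientation: [-0.001, 0.707, 0.707, -0.0]
ft_force: [-0.4, 0.9, 1.5]
gripper_width: 1.002
grasp_force: 0.0
time: 6.4
tool_pos: [0.5275, -0.1639, 0.0679]
orientation: [0.0, 0.707, 0.707, 0.0]
ft_force: [-0.3, 0.3, -0.1]
gripper_width: 0.638
grasp_force: 0.0
time: 6.7
tool_pos: [0.5275, -0.1639, 0.0675]
orientation: [0.0, 0.707, 0.707, 0.0]
ft_force: [0.3, 0.6, 1.5]
gripper_width: 0.447
grasp_force: 20.0
```

```bash
python3 -m pendant '[[[0,0,-25],[0,0,0]],[[0,0,-60],[0,0,0]],[[20,-5,-100],[0,0,0]],[[60,-15,-122],[0,0,0]],[[105,-25,-122],[0,0,0]]]'; python3 -m pendant '[[[45,-9,0],[0,0,0]],[[90,-18,0],[0,0,0]],[[129,-28.5,0],[0,0,0]],[[129,-28.5,0],[0,0,0]]]'
python3 - <<'E'
from h import *
im=capture("wrist"); C=cal("wrist"); p,r,s=tool(); print(p,r.as_matrix().round(3).tolist(),s["grasp_force"])
save("w4",im)
for d in masks_of("plate","wrist")+masks_of("plate_top","wrist"):
    m=d["mask"].astype(np.uint8); c=max(cv2.findContours(m,0,2)[0],key=cv2.contourArea)[:,0]
    P=np.array([atz(C,u,v,.016)[:2] for u,v in c]);e=cv2.fitEllipse((P*1e4).astype(np.float32));print(d["confidence"],m.sum(),c.mean(0),cv2.boundingRect(c),np.array(e[0])/1e4,np.array(e[1])/1e4)
E
```

```text
time: 7.2
tool_pos: [0.5031, -0.0586, 0.1923]
orientation: [0.002, 0.708, 0.706, 0.001]
ft_force: [0.1, 0.9, -1.6]
gripper_width: 0.447
grasp_force: 20.0
time: 7.6
tool_pos: [0.4724, 0.0736, 0.1896]
orientation: [-0.0, 0.706, 0.708, -0.0]
ft_force: [0.1, -0.4, -1.4]
gripper_width: 0.444
grasp_force: 20.0
[0.47324302 0.07189955 0.18957934] [[-0.003, 1.0, -0.0], [1.0, 0.003, 0.0], [0.0, -0.0, -1.0]] 19.999643763585482
0.65 9738 [283.14189189 140.06081081] (227, 86, 110, 112) [0.47543633 0.12837314] [0.11261851 0.11328701]
0.95 9906 [282.14285714 141.53571429] (227, 85, 111, 114) [0.47579102 0.12831296] [0.11370862 0.11408091]
```

View pics/w4.png

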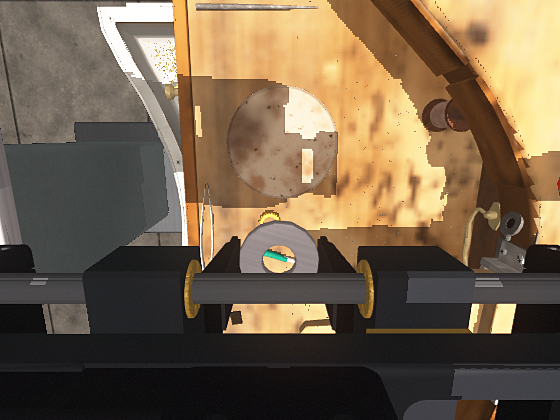

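```bash
python3 -m pendant '[[[40,2,0],[0,0,0]],[[56.5,2.5,40],[0,0,0]],[[56.5,2.5,85],[0,0,0]],[[56.5,2.5,125],[0,0,0]],[[56.5,2.5,150],[0,0,0]]]'; python3 -m pendant '[[[0,0,10],[0,0,0]],[[0,0,16],[0,0,0]],[[0,0,20],[0,0,0]],[[0,0,20],[0,0,0]],[[0,0,20],[0,0,0]]]'
```

```text
time: 8.25
tool_pos: [0.4761, 0.1253, 0.0369]
orientation: [-0.001, 0.708, 0.706, -0.001]
ft_force: [-0.2, 0.4, 0.3]
gripper_width: 0.449
grasp_force: 20.0
time: 8.75
tool_pos: [0.4769, 0.1266, 0.0204]
orientation: [0.0, 0.707, 0.707, 0.001]
ft_force: [-0.7, -0.4, -0.5]
gripper_width: 0.45
grasp_force: 20.0
```

```bash
python3 -m pendant '[[[1,-1,1.5],[0,0,0]],[[1,-1,1.5],[0,0,0]]]';python3 -m pendant '[[[0,0,0],[0,0,0]],[[0,0,0],[0,0,0]],[[0,0,0],[0,0,0]],[[0,0,0],[0,0,0]]]' 0.8; python3 -m pendant '[[[0,0,-20],[0,0,0]],[[0,0,-60],[0,0,0]],[[-30,0,-110],[0,0,0]],[[-70,0,-140],[0,0,0]],[[-70,0,-140],[0,0,0]]]'
python3 - <<'E'
from h import *
im=capture("wrist"); C=cal("wrist"); p,r,s=tool(); print(p)
save("w5",im)
for q,z in(("plate",.016),("washer_mid",.024)):
  for d in masks_of(q,"wrist"):
    m=d["mask"].astype(np.uint8); c=max(cv2.findContours(m,0,2)[0],key=cv2.contourArea)[:,0]
    P=np.array([atz(C,u,v,z)[:2] for u,v in c]);e=cv2.fitEllipse((P*1e4).astype(np.float32));print(q,d["confidence"],m.sum(),cv2.boundingRect(c),np.array(e[0])/1e4,np.array(e[1])/1e4)
E
```

```text
time: 8.95
tool_pos: [0.4755, 0.1278, 0.0184]
orientation: [0.0, 0.707, 0.707, 0.0]
ft_force: [-0.5, 0.4, -1.1]
gripper_width: 0.445
grasp_force: 20.0
time: 9.35
tool_pos: [0.4755, 0.1277, 0.0181]
orientation: [-0.0, 0.707, 0.707, 0.0]
ft_force: [0.5, -0.5, -0.4]
gripper_width: 0.728
grasp_force: 0.0
time: 9.85
tool_pos: [0.4766, 0.0554, 0.1614]
orientation: [0.002, 0.708, 0.707, 0.002]
ft_force: [0.4, 0.1, -0.2]
gripper_width: 0.799
grasp_force: 0.0
[0.47627976 0.05585216 0.16029697]
plate 0.92 10708 (215, 58, 123, 128) [0.47421299 0.13047356] [0.11252701 0.11353038]
washer_mid 0.93 1521 (253, 104, 47, 49) [0.47436919 0.12717632] [0.04192011 0.04229939]
washer_mid 0.55 10584 (215, 59, 123, 127) [0.47434272 0.13010824] [0.10986759 0.11004441]
```

```bash
python3 -m pendant '[[[-44,10,-15],[0,0,0]],[[-88,20,-15],[0,0,0]],[[-132,30,-15],[0,0,0]],[[-176,41,-10],[0,0,0]],[[-220,51.5,0],[0,0,0]]]' 1; python3 -m pendant '[[[0,0,10],[0,0,0]],[[0,0,10],[0,0,0]]]'
python3 - <<'E'
from h import *
im=capture("wrist"); C=cal("wrist"); p,r,s=tool(); print(p)
c=proj(C,[.5275,-.164,.067]).astype(int)
x0,y0=c[0]-80,c[1]-70; save("w6",cv2.resize(im[y0:y0+120,x0:x0+160],None,fx=4,fy=4)); print(x0,y0)
for q,z in(("packing_mid",.067),):
  for d in masks_of(q,"wrist"):
    m=d["mask"].astype(np.uint8); c=max(cv2.findContours(m,0,2)[0],key=cv2.contourArea)[:,0]
    P=np.array([atz(C,u,v,z)[:2] for u,v in c]);e=cv2.fitEllipse((P*1e4).astype(np.float32));print(q,d["confidence"],m.sum(),cv2.boundingRect(c),np.array(e[0])/1e4,np.array(e[1])/1e4)
E
```

```text
time: 10.5
tool_pos: [0.5273, -0.1629, 0.1565]
orientation: [-0.001, 0.707, 0.707, -0.0]
ft_force: [0.8, 1.0, 0.7]
gripper_width: 0.996
grasp_force: 0.0
time: 10.7
tool_pos: [0.526, -0.1616, 0.145]
orientation: [-0.003, 0.707, 0.707, -0.001]
ft_force: [0.5, -0.6, -0.0]
gripper_width: 0.997
grasp_force: 0.0
[ 0.52618207 -0.16095285  0.14605288]
201 153
packing_mid 0.7 1009 (260, 201, 44, 44) [ 0.52745591 -0.16351766] [0.03405769 0.03518316]
```

View pics/w6.png

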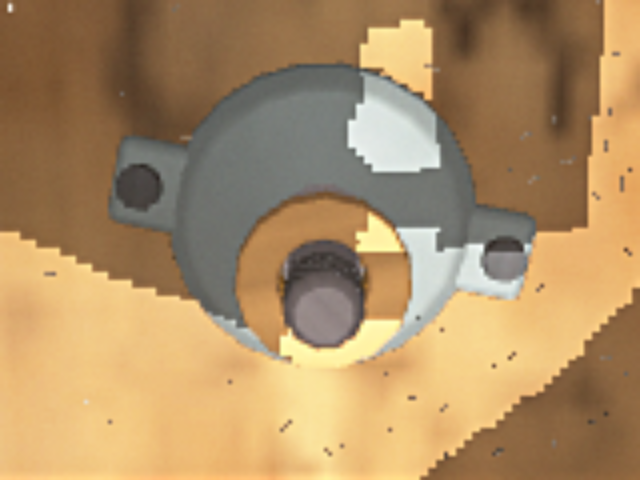

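The pale packing disc is now uppermost on the spindle, centred at crop (324,281). I'll take it next.

```bash
python3 -m pendant '[[[-2.5,1,40],[0,0,0]],[[-2.5,1,70],[0,0,0]],[[-2.5,1,84],[0,0,0]],[[-2.5,1,84],[0,0,0]],[[-2.5,1,84],[0,0,0]]]'; python3 -m pendant '[[[0,0,0],[0,0,0]],[[0,0,0],[0,0,0]],[[0,0,0],[0,0,0]],[[0,0,0],[0,0,0]],[[0,0,0],[0,0,0]]]' 0.2 15;python3 -m pendant '[[[0,0,0],[0,0,0]],[[0,0,0],[0,0,0]],[[0,0,0],[0,0,0]],[[0,0,0],[0,0,0]],[[0,0,0],[0,0,0]]]'
```

```text
time: 11.3
tool_pos: [0.5282, -0.1638, 0.0646]
orientation: [0.0, 0.707, 0.708, 0.0]
ft_force: [1.2, -0.1, -0.8]
gripper_width: 1.002
grasp_force: 0.0
time: 11.8
tool_pos: [0.5279, -0.1649, 0.0642]
orientation: [0.0, 0.707, 0.707, 0.0]
ft_force: [0.1, -0.7, -0.1]
gripper_width: 0.64
grasp_force: 0.0
time: 12.3
tool_pos: [0.5279, -0.1648, 0.0639]
orientation: [-0.0, 0.707, 0.707, 0.0]
ft_force: [0.8, 0.6, 1.0]
gripper_width: 0.366
grasp_force: 15.0
```

The tip is only 3 mm below the disc's top, so I'll regrip 3.5 mm lower.

```bash
python3 -m pendant '[[[0,0,0],[0,0,0]],[[0,0,0],[0,0,0]],[[0,0,3.5],[0,0,0]],[[0,0,3.5],[0,0,0]]]' 0.5; python3 -m pendant '[[[0,0,0],[0,0,0]],[[0,0,0],[0,0,0]],[[0,0,0],[0,0,0]],[[0,0,0],[0,0,0]],[[0,0,0],[0,0,0]]]' 0.2 15;python3 -m pendant '[[[0,0,-15],[0,0,0]],[[0,0,-45],[0,0,0]],[[0,0,-90],[0,0,0]],[[30,-8,-115],[0,0,0]],[[75,-20,-120],[0,0,0]]]'; python3 -m pendant '[[[45,-9,0],[0,0,0]],[[90,-18,0],[0,0,0]],[[135,-25,0],[0,0,0]],[[180,-30,0],[0,0,0]],[[215,-33,0],[0,0,0]]]';python3 -c "
from h import *
for i in range(3): p,r,s=tool();print(p,r.as_matrix().round(3).tolist(),s['gripper_width'],s['grasp_force']); capture('wrist')"
```

```text
time: 12.7
tool_pos: [0.5277, -0.1648, 0.06]
orientation: [-0.0, 0.707, 0.707, -0.0]
ft_force: [0.5, -0.5, 0.4]
gripper_width: 0.498
grasp_force: 0.0
time: 13.2
tool_pos: [0.5279, -0.1648, 0.0605]
orientation: [0.0, 0.707, 0.707, 0.0]
ft_force: [-0.3, 0.5, 0.3]
gripper_width: 0.372
grasp_force: 15.0
time: 13.7
tool_pos: [0.5091, -0.0907, 0.1833]
orientation: [0.002, 0.708, 0.706, 0.001]
ft_force: [1.1, 0.8, -0.9]
gripper_width: 0.373
grasp_force: 15.0
time: 14.2
tool_pos: [0.4742, 0.1273, 0.1807]
orientation: [0.0, 0.707, 0.707, 0.0]
ft_force: [0.7, -0.7, -0.5]
gripper_width: 0.373
grasp_force: 15.0
[0.47418593 0.12730907 0.18073506] [[-0.001, 1.0, 0.0], [1.0, 0.001, 0.0], [0.0, 0.0, -1.0]] 0.3726819926855034 14.999442659318447
[0.47388535 0.13044455 0.18077196] [[-0.002, 1.0, 0.0], [1.0, 0.002, 0.001], [0.001, 0.0, -1.0]] 0.3723849164596493 15.000305282883346
[0.47425303 0.12833388 0.18066267] [[-0.004, 1.0, 0.0], [1.0, 0.004, 0.001], [0.001, 0.0, -1.0]] 0.3717042564342764 15.000502984039485
```

```bash
python3 -m pendant '[[[-1,1,45],[0,0,0]],[[-1,1,90],[0,0,0]],[[-1,1,130],[0,0,0]],[[-1,1,145],[0,0,0]],[[-1,1,148],[0,0,0]]]'; python3 -m pendant '[[[0,0,2],[0,0,0]],[[0,0,4],[0,0,0]],[[0,0,5.5],[0,0,0]],[[0,0,5.5],[0,0,0]],[[0,0,5.5],[0,0,0]]]'
```

```text
time: 14.85
tool_pos: [0.4753, 0.1229, 0.0307]
orientation: [-0.001, 0.708, 0.707, -0.001]
ft_force: [-0.0, -0.1, 1.3]
gripper_width: 0.371
grasp_force: 15.0
time: 15.35
tool_pos: [0.4761, 0.1242, 0.0275]
orientation: [0.0, 0.707, 0.707, 0.0]
ft_force: [-0.3, -0.2, 0.4]
gripper_width: 0.37
grasp_force: 15.0
```

```bash
python3 -m pendant '[[[3,-1,0],[0,0,0]],[[3,-1,1],[0,0,0]],[[3,-1,1],[0,0,0]]]';python3 -m pendant '[[[0,0,0],[0,0,0]],[[0,0,0],[0,0,0]],[[0,0,0],[0,0,0]],[[0,0,0],[0,0,0]]]' 0.7; python3 -m pendant '[[[0,0,-20],[0,0,0]],[[0,0,-60],[0,0,0]],[[-30,0,-110],[0,0,0]],[[-70,0,-140],[0,0,0]],[[-70,0,-140],[0,0,0]]]'
python3 - <<'E'
from h import *
im=capture("wrist"); C=cal("wrist"); p,r,s=tool(); print(p)
c=proj(C,[.475,.127,.024]).astype(int)
x0,y0=c[0]-80,max(c[1]-60,0); save("w7",cv2.resize(im[y0:y0+120,x0:x0+160],None,fx=4,fy=4)); print(x0,y0)
for q,z in(("plate",.016),("washer_mid",.024),("packing_mid",.032)):
  for d in masks_of(q,"wrist"):
    m=d["mask"].astype(np.uint8); c=max(cv2.findContours(m,0,2)[0],key=cv2.contourArea)[:,0]
    P=np.array([atz(C,u,v,z)[:2] for u,v in c]);e=cv2.fitEllipse((P*1e4).astype(np.float32));print(q,d["confidence"],m.sum(),cv2.boundingRect(c),np.array(e[0])/1e4,np.array(e[1])/1e4)
E
```

```text
time: 15.65
tool_pos: [0.4749, 0.1273, 0.026]
orientation: [-0.0, 0.707, 0.707, 0.0]
ft_force: [0.1, -0.1, 0.2]
gripper_width: 0.369
grasp_force: 15.0
time: 16.05
tool_pos: [0.4749, 0.1271, 0.026]
orientation: [-0.0, 0.707, 0.707, 0.0]
ft_force: [-0.2, -1.0, -0.4]
gripper_width: 0.648
grasp_force: 0.0
time: 16.55
tool_pos: [0.4761, 0.0549, 0.1694]
orientation: [0.002, 0.708, 0.706, 0.002]
ft_force: [-0.2, -0.1, -1.1]
gripper_width: 0.704
grasp_force: 0.0
[0.47577975 0.05533589 0.1683134 ]
197 67
plate 0.6 10297 (217, 60, 120, 125) [0.47421255 0.13029822] [0.11343649 0.11386176]
washer_mid 0.72 485 (255, 104, 45, 48) [0.47452617 0.12694336] [0.04152075 0.04246326]
packing_mid 0.94 854 (257, 108, 39, 39) [0.47398066 0.12750425] [0.03274373 0.03393809]
```

View pics/w7.png

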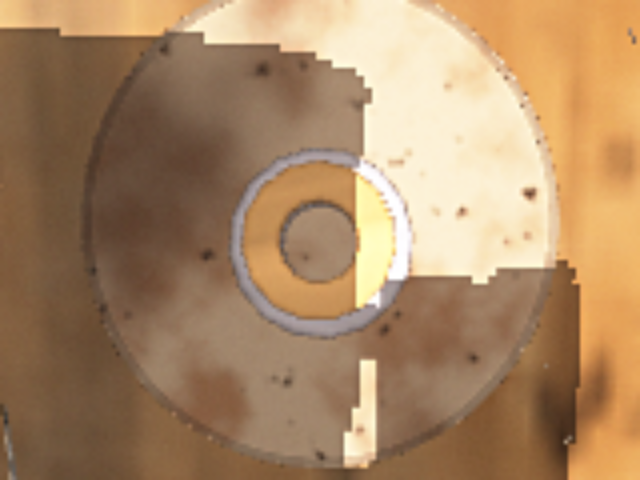

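The disc stack is well centred: washer at crop (321,243), packing disc on it, plate around both. Next is the ring, from the same spot above the arbor.

```bash
python3 -m pendant '[[[-44,10,-10],[0,0,0]],[[-88,20,-10],[0,0,0]],[[-132,30,-10],[0,0,0]],[[-176,41,-5],[0,0,0]],[[-218,52,5],[0,0,0]]]' 1; python3 -m pendant '[[[-1,0,15],[0,0,0]],[[-1,0,15],[0,0,0]]]'
python3 - <<'E'
from h import *
im=capture("wrist"); C=cal("wrist"); p,r,s=tool(); print(p,s["qpos"])
c=proj(C,[.5275,-.164,.055]).astype(int)
x0,y0=c[0]-45,c[1]-45; save("w8",cv2.resize(im[y0:y0+75,x0:x0+90],None,fx=8,fy=8,interpolation=2)); print(x0,y0,c)
for q in("ring_mid","seal"):
    print(q,[(np.round(d["position"],3).tolist(),round(d["confidence"],2),proj(C,d["position"]).astype(int).tolist()) for d in search_frame(q,"wrist")[:3]])
E
```

```text
time: 17.25
tool_pos: [0.5273, -0.1616, 0.1596]
orientation: [-0.001, 0.707, 0.707, -0.0]
ft_force: [1.0, 0.5, 0.1]
gripper_width: 0.99
grasp_force: 0.0
time: 17.45
tool_pos: [0.5259, -0.1613, 0.1426]
orientation: [-0.003, 0.707, 0.707, -0.001]
ft_force: [-0.5, -0.4, -0.6]
gripper_width: 0.996
grasp_force: 0.0
[ 0.52621366 -0.1607801   0.14392336] [-4.16710241e-01  4.72359081e-01  1.81860645e+00  3.21136672e-04
  8.55220820e-01 -4.16994907e-01]
236 175 [281 220]
ring_mid [([0.534, -0.161, 0.055], 0.57, [289, 217])]
seal [([0.528, -0.158, 0.059], 0.73, [282, 214])]
```

View pics/w8.png

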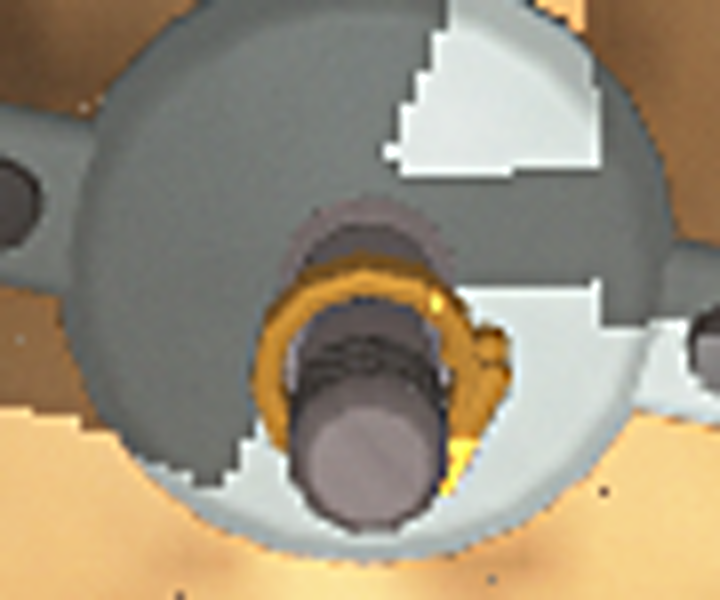

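The seal is on the right of the spindle, with its face running from crop (512,375) to (445,495), and the ring centre is near (370,372). So the seal's yaw is about -29°.

```bash
python3 - <<'E'
from h import *
C=cal("wrist");p,r,s=tool()
f=lambda u,v,z=.059: atz(C,236+u/8-.44,175+v/8-.44,z)[:2]
a,b=f(512,375),f(445,495); d=b-a; n=np.array([-d[1],d[0]]); n/=np.linalg.norm(n); print(a,b,np.linalg.norm(d),n,np.degrees(np.arctan2(n[1],n[0])),"centre est",(a+b)/2-.013*n, f(370,372), "spindle",f(366,455,.088))
print(p,r.as_matrix().round(3).tolist())
E
```

```text
[ 0.54339396 -0.16402575] [ 0.53668249 -0.17685477] 0.01447852124660107 [ 0.88607247 -0.46354674] -27.61621000764494 centre est [ 0.52851929 -0.16441415] [ 0.52889537 -0.16372843] spindle [ 0.52829386 -0.16386158]
[ 0.52687797 -0.1605503   0.14563646] [[-0.001, 1.0, -0.001], [1.0, 0.001, 0.001], [0.001, -0.001, -1.0]]
```

```bash
python3 -m pendant '[[[-1,0,0],[0,0,-8.4]],[[-2,1,0],[0,0,-16.8]],[[-3,1,0],[0,0,-25.2]],[[-3,1,0],[0,0,-33.6]],[[-3,1,0],[0,0,-42]]]';python3 -m pendant '[[[0,0,0],[0,0,-8]],[[0,0,0],[0,0,-16]],[[0,0,20],[0,0,-20.4]],[[0,0,20],[0,0,-20.4]],[[0,0,20],[0,0,-20.4]]]'
python3 - <<'E'
from h import *
im=capture("wrist");C=cal("wrist");p,r,s=tool();M=r.as_matrix();print(p,M.round(3).tolist(),s["qpos"])
print("to go mm",1e3*M.T@(np.array([.5276,-.1636,.047])-p))
c=proj(C,[.5285,-.164,.055]).astype(int)
x0,y0=c[0]-45,c[1]-45; save("w9",cv2.resize(im[y0:y0+75,x0:x0+90],None,fx=8,fy=8,interpolation=2)); print(x0,y0,c)
E
```

```text
time: 18.1
tool_pos: [0.5282, -0.1636, 0.1467]
orientation: [0.0, 0.403, 0.915, 0.0]
ft_force: [-0.2, 0.3, 0.7]
gripper_width: 0.999
grasp_force: 0.0
time: 18.6
tool_pos: [0.528, -0.1641, 0.1265]
orientation: [-0.0, 0.239, 0.971, 0.0]
ft_force: [0.2, -0.6, 0.3]
gripper_width: 1.0
grasp_force: 0.0
[ 0.528214   -0.16433045  0.12678079] [[-0.886, 0.465, 0.001], [0.465, 0.886, -0.0], [-0.001, 0.0, -1.0]] [-4.21068733e-01  4.97568178e-01  1.83067493e+00  1.19016239e-04
  8.12786781e-01 -1.50872504e+00]
to go mm [ 0.92747211  0.35185739 79.78033392]
235 177 [280 222]
```

View pics/w9.png

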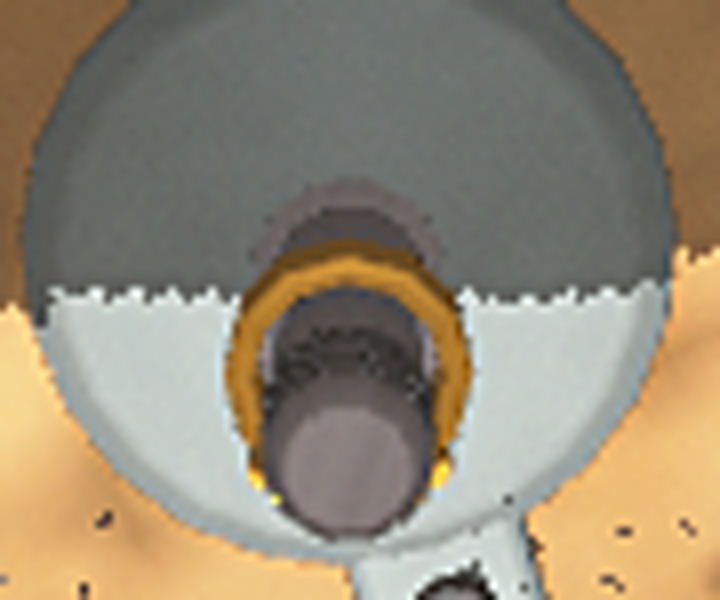

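The seal is now hidden behind the spindle and symmetric about the tool's centre line: its corners are at crop (257,480) and (441,472). I'll go down and grip the band's sides.

```bash
python3 -m pendant '[[[1,0.5,30],[0,0,0]],[[1,0.5,60],[0,0,0]],[[1,0.5,79],[0,0,0]],[[1,0.5,79],[0,0,0]],[[1,0.5,79],[0,0,0]]]'; python3 -m pendant '[[[0,0,0],[0,0,0]],[[0,0,0],[0,0,0]],[[0,0,0],[0,0,0]],[[0,0,0],[0,0,0]],[[0,0,0],[0,0,0]]]' 0.35
```

```text
time: 19.15
tool_pos: [0.5277, -0.164, 0.0479]
orientation: [0.0, 0.239, 0.971, -0.0]
ft_force: [0.0, 0.4, 0.1]
gripper_width: 0.998
grasp_force: 0.0
time: 19.65
tool_pos: [0.5273, -0.164, 0.0472]
orientation: [0.0, 0.239, 0.971, 0.0]
ft_force: [-0.0, -0.7, 0.1]
gripper_width: 0.637
grasp_force: 0.0
```

```bash
python3 -m pendant '[[[0,0,0],[0,0,0]],[[0,0,0],[0,0,0]],[[0,0,0],[0,0,0]],[[0,0,0],[0,0,0]],[[0,0,0],[0,0,0]]]' 0.15 12;  python3 -m pendant '[[[0,0,0],[0,0,0]],[[0,0,0],[0,0,0]],[[0,0,0],[0,0,0]]]'; python3 -m pendant '[[[0,0,-15],[0,0,0]],[[0,0,-35],[0,0,0]],[[0,0,-70],[0,0,0]],[[0,0,-110],[0,0,0]],[[0,0,-150],[0,0,0]]]'
```

```text
time: 20.15
tool_pos: [0.5272, -0.1639, 0.047]
orientation: [-0.0, 0.239, 0.971, 0.0]
ft_force: [-0.3, -0.7, -0.2]
gripper_width: 0.237
grasp_force: 12.0
time: 20.45
tool_pos: [0.5272, -0.1639, 0.047]
orientation: [-0.0, 0.239, 0.971, 0.0]
ft_force: [0.2, -0.8, 0.4]
gripper_width: 0.239
grasp_force: 12.0
time: 20.95
tool_pos: [0.5269, -0.1638, 0.1984]
orientation: [-0.0, 0.239, 0.971, 0.0]
ft_force: [-0.2, -0.3, -0.4]
gripper_width: 0.234
grasp_force: 12.0
```

```bash
python3 -m pendant '[[[27,18,-30],[0,0,-7.6]],[[54,37,-60],[0,0,-15.2]],[[81,55,-90],[0,0,-22.8]],[[108,74,-120],[0,0,-30.4]],[[135,92,-150],[0,0,-38]]]';  python3 -m pendant '[[[0,0,0],[0,-8,0]],[[0,0,0],[0,-16,0]],[[0,0,0],[0,-25,0]],[[0,0,0],[0,-25,0]],[[0,0,0],[0,-25,0]]]'
python3 - <<'E'
from h import *
im=capture("wrist");C=cal("wrist");p,r,s=tool();print(p,r.as_matrix().round(3).tolist(),s["qpos"],s["grasp_force"])
save("w10",im)
for q in("lens","scope_tilt","seal","focus"):
    print(q,[(np.round(d["position"],3).tolist(),round(d["confidence"],2),proj(C,d["position"]).astype(int).tolist()) for d in search_frame(q,"wrist")[:3]])
E
```

```text
time: 21.45
tool_pos: [0.4492, -0.0188, 0.3483]
orientation: [0.0, -0.093, 0.996, 0.0]
ft_force: [-0.2, 0.8, 0.9]
gripper_width: 0.244
grasp_force: 12.0
time: 21.95
tool_pos: [0.4499, -0.0202, 0.3474]
orientation: [0.215, -0.088, 0.973, 0.019]
ft_force: [0.7, -0.2, -0.5]
gripper_width: 0.238
grasp_force: 12.0
[ 0.45055948 -0.02017277  0.34747246] [[-0.892, -0.18, 0.414], [-0.163, 0.984, 0.076], [-0.421, -0.0, -0.907]] [-0.31480515 -0.05758901  1.99738711  0.27390148  0.8332433  -2.21367901] 12.000114203692647
lens []
scope_tilt [([0.468, 0.118, 0.027], 0.57, [372, 112]), ([0.461, -0.013, 0.009], 0.54, [282, 86])]
seal [([0.436, -0.02, 0.358], 0.87, [285, 253])]
focus []
```

View pics/w10.png

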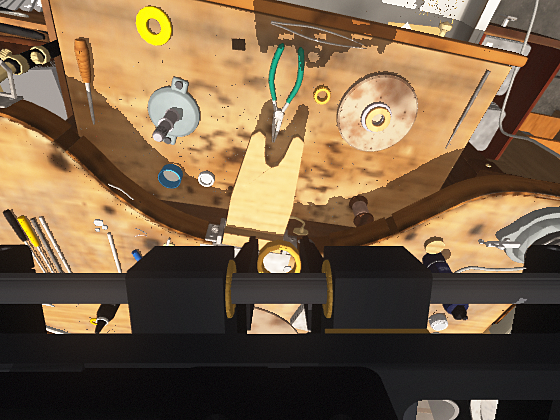

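The wrist view shows the ring held between the pads at (280,258), and the washer and disc stack in place at (376,115). The scope is hidden by the gripper. My picture budget is used up, so I'll fit the barrel numerically from the fixed cameras' masks.

```bash
python3 - <<'E'
from h import *
for n in("scene","side"):
  capture(n);C=cal(n)
  for q in("lens","scope_tilt"):
    print(n,q,[(np.round(d["position"],3).tolist(),round(d["confidence"],2),proj(C,d["position"]).astype(int).tolist()) for d in search_frame(q,n)[:3]])
    for i,d in enumerate(masks_of(q,n)[:2]):
      m=d["mask"].astype(np.uint8); c=max(cv2.findContours(m,0,2)[0],key=cv2.contourArea); print(d["confidence"],m.sum(),cv2.boundingRect(c),cv2.minAreaRect(c)); np.save(f"m_{n}_{q}{i}.npy",m)
m=np.load("m_side_lens.npy")[120:225:2,300:400:2]
for r in m:
  if r.any(): print("".join(".#"[v] for v in r))
g=cv2.imread("pics/scene.png",0)[135:220:2,275:345:1]
for r in g: print("".join("#" if v<45 else "+" if v<90 else "." for v in r))
E
```

```text
scene lens [([0.699, 0.086, 0.27], 0.6, [306, 162]), ([0.39, 0.014, 0.007], 0.23, [245, 310])]
0.91 421 (291, 147, 31, 33) ((306.7500305175781, 163.25001525878906), (12.727920532226562, 40.305084228515625), 45.0)
scene scope_tilt [([0.695, 0.084, 0.269], 0.82, [306, 163]), ([0.635, -0.116, 0.004], 0.58, [351, 285])]
0.71 481 (291, 146, 32, 35) ((306.8238220214844, 162.8336181640625), (14.217144966125488, 41.11663055419922), 43.36341857910156)
0.58 847 (323, 286, 38, 44) ((345.1176452636719, 312.4705810546875), (31.555740356445312, 45.2756233215332), 30.963756561279297)
side lens [([0.711, 0.088, 0.269], 0.7, [344, 143])]
0.95 668 (321, 128, 50, 32) ((345.5, 143.00001525878906), (15.652474403381348, 52.771202087402344), 63.43495178222656)
side scope_tilt [([0.705, 0.087, 0.273], 0.57, [342, 142])]
0.58 678 (321, 128, 50, 31) ((345.300048828125, 143.10000610351562), (15.652474403381348, 52.32398986816406), 63.43495178222656)
...............................##.................
.............................######...............
...........................########...............
..........
[... 3005 characters left out ...]
...................++++++++....+.+++++......++...............
........................+++++++++++..........++.......................
.....................++++++++++++++++.................................
....................+++++++++++++++...................................
....................+#++++++..++..............+.......................
...................+++++#++++.............++++........................
....................++++++#+##+++++++++###+...........................
......................................................................
#######+++++++++#+++++................................................
++++++++++++++#####+#+++++............................................
```

```bash
cat > fit.py <<'E'
from h import *
from scipy.optimize import minimize
V=[]
for n in("scene","side"):
  for q in("lens0","scope_tilt0"):
    m=np.load(f"m_{n}_{q}.npy"); m4=cv2.resize(m*255,None,fx=4,fy=4,interpolation=1)>127
    c=max(cv2.findContours(m4.astype(np.uint8),0,2)[0],key=cv2.contourArea)
    V.append((cal(n),(cv2.convexHull(c)[:,0].astype(np.float32)+.5)/4-.5))
t=np.linspace(0,2*np.pi,40,endpoint=False)
def axes(yaw,tilt):
    x=np.array([np.cos(yaw)*np.cos(tilt),np.sin(yaw)*np.cos(tilt),np.sin(tilt)]); y=np.array([-np.sin(yaw),np.cos(yaw),0]); return x,y,np.cross(x,y)
def cost(p,L=.125,D=.037):
    x,y,z=axes(p[3],p[4]); o=p[:3]; s=0
    ring=D/2*(np.outer(np.cos(t),y)+np.outer(np.sin(t),z)); P=np.vstack([o+ring,o+L*x+ring])
    for C,h in V:
        k=cv2.convexHull(np.array([proj(C,a) for a in P],np.float32))[:,0]
        a=cv2.intersectConvexConvex(k,h)[0]; A=cv2.contourArea(k)+cv2.contourArea(h)
        s-=a/(A-a)
    return s
if __name__=="__main__":
  for y0 in(-.4,0,.4):
    r=minimize(cost,[.65,.085,.25,y0,.45],method="Nelder-Mead",options=dict(initial_simplex=np.array([.65,.085,.25,y0,.45])+np.vstack([np.zeros(5),np.diag([.03,.03,.03,.3,.2])]),maxiter=2000,xatol=1e-5,fatol=1e-6))
    x,y,z=axes(*r.x[3:]); print(r.fun,r.x.round(4),"mid",r.x[:3]+.0625*x,"focus",r.x[:3]-.075*x)
  np.save("lens.npy",r.x)
E
python3 fit.py
```

```text
-3.5377377641746914 [0.6552 0.0839 0.2487 0.2288 0.263 ] mid [0.71400148 0.09759059 0.26493433] focus [0.58468921 0.06747747 0.22918816]
-3.5377990569514384 [0.6553 0.0839 0.2486 0.2312 0.2633] mid [0.71404176 0.09774821 0.26489643] focus [0.58481277 0.06733071 0.22910684]
-3.5377989268274423 [0.6553 0.0839 0.2486 0.2314 0.263 ] mid [0.71405852 0.09777939 0.26489038] focus [0.58482605 0.06733091 0.22913973]
```

```bash
python3 -m pendant '[[[0,0,0],[0,0,8.5]],[[0,0,0],[0,0,17]],[[0,0,0],[0,0,25.5]],[[0,0,0],[0,0,34]],[[0,0,0],[0,0,42.5]]]' >/dev/null; python3 -m pendant '[[[0,0,0],[0,0,8.5]],[[0,0,0],[0,0,17]],[[0,0,0],[0,0,25.5]],[[0,0,0],[0,0,34]],[[0,0,0],[0,0,42.5]]]' >/dev/null;  python3 -m pendant '[[[0,0,0],[0,0,8.5]],[[0,0,0],[0,0,17]],[[0,0,0],[0,0,25.5]],[[0,0,0],[0,0,34]],[[0,0,0],[0,0,42.5]]]' >/dev/null;  python3 -m pendant '[[[0,0,0],[0,0,8.5]],[[0,0,0],[0,0,17]],[[0,0,0],[0,0,25.5]],[[0,0,0],[0,0,34]],[[0,0,0],[0,0,42.5]]]' ;  python3 -m pendant '[[[0,0,0],[0,8,0]],[[0,0,0],[0,16,0]],[[0,0,0],[0,24,0]],[[0,0,0],[0,24,0]],[[0,0,0],[0,24,0]]]'
python3 - <<'E'
from h import *
im=capture("wrist");C=cal("wrist");p,r,s=tool();print(s["time"],p,r.as_matrix().round(3).tolist(),s["qpos"],s["grasp_force"],proj(C,[.655,.084,.2486]),proj(C,[.77,.11,.28]))
save("w11",im); np.savez("w11.npz",C0=C[:3],o=C[3],M=C[4])
for q in("lens","scope_tilt"):
    print(q,[(np.round(d["position"],3).tolist(),round(d["confidence"],2),proj(C,d["position"]).astype(int).tolist()) for d in search_frame(q,"wrist")[:3]])
    for i,d in enumerate(masks_of(q,"wrist")[:2]):
      m=d["mask"].astype(np.uint8); c=max(cv2.findContours(m,0,2)[0],key=cv2.contourArea); print(d["confidence"],m.sum(),cv2.boundingRect(c),cv2.minAreaRect(c)); np.save(f"m_wrist_{q}{i}.npy",m)
      if i==0:
        x,y,w,h=cv2.boundingRect(c)
        for rr in m[y:y+h:6,x:x+w:3]: print("".join(".#"[v] for v in rr))
E
```

```text
time: 24.7
tool_pos: [0.4502, -0.0199, 0.3471]
orientation: [-0.001, 0.961, 0.17, 0.216]
ft_force: [0.4, -0.4, -0.3]
gripper_width: 0.24
grasp_force: 12.0
time: 25.2
tool_pos: [0.4494, -0.0202, 0.3462]
orientation: [-0.037, 0.895, 0.168, 0.412]
ft_force: [-0.8, -0.1, -0.5]
gripper_width: 0.238
grasp_force: 12.0
25.25 [ 0.44972145 -0.02039767  0.34654671] [[0.607, 0.331, 0.723], [0.27, -0.941, 0.204], [0.747, 0.072, -0.661]] [-0.5425145  -0.12077375  2.24624563  1.08234249  0.66859701 -0.11379895] 11.999675868137274 [247.12585323 122.08636486] [262.0519509   45.89928737]
lens [([0.698, 0.094, 0.276], 0.71, [253, 80])]
0.96 2465 (233, 35, 48, 94) ((255.1787567138672, 81.26947021484375), (30.89368438720703, 95.721435546875), 15.679524421691895)
..........##....
........#######.
.......#########
.......#########
......#########.
.....#########..
.....#########..
....#########...
...##########...
..##########....
.##########.....
.##########.....
.##########.....
##########......
#########.......
..######........
scope_tilt [([0.694, 0.098, 0.27], 0.68, [248, 85])]
0.68 2545 (232, 35, 49, 94) ((256.6986389160156, 82.13699340820312), (32.30335998535156, 95.03742980957031), 20.556045532226562)
..........##.....
........########.
.......#########.
.......#########.
......##########.
......#########..
.....#########...
....##########...
....#########....
..###########....
.###########.....
.###########.....
.##########......
.#########.......
.########........
..#######........
0.66 205 (443, 400, 13, 20) ((449.0, 409.5), (19.0, 12.0), 90.0)
```

```bash
cat > fit2.py <<'E'
import fit; from fit import *
z=np.load("w11.npz"); Cw=(*z["C0"],z["o"],z["M"])
base=list(V); W=[]
for q in("lens0","scope_tilt0"):
    m4=cv2.resize(np.load(f"m_wrist_{q}.npy")*255,None,fx=4,fy=4,interpolation=1)>127
    c=max(cv2.findContours(m4.astype(np.uint8),0,2)[0],key=cv2.contourArea)
    W.append((Cw,(cv2.convexHull(c)[:,0].astype(np.float32)+.5)/4-.5))
def run(sel,**k):
    V[:]=sel; x0=np.array([.655,.085,.25,.23,.35])
    r=minimize(lambda p:cost(p,**k),x0,method="Nelder-Mead",options=dict(initial_simplex=x0+np.vstack([np.zeros(5),np.diag([.02,.02,.02,.2,.2])]),maxiter=3000,xatol=1e-5,fatol=1e-6))
    x,y,zz=axes(*r.x[3:]); print(round(-r.fun/len(sel),3),r.x.round(4),"focus",(r.x[:3]-.075*x).round(4)); return r.x
run(base); run(base+W); run(base+W,L=.120,D=.034); run(base[:2]+W);run(base[2:]+W)
E
python3 fit2.py
```

```text
0.884 [0.6553 0.0839 0.2486 0.2314 0.2632] focus [0.5848 0.0673 0.2291]
0.869 [0.655  0.0861 0.2485 0.1609 0.2845] focus [0.5839 0.0746 0.2274]
0.885 [0.6577 0.0888 0.2467 0.1282 0.3201] focus [0.5871 0.0797 0.2231]
0.89 [0.6552 0.0868 0.2519 0.1538 0.1989] focus [0.5826 0.0755 0.2371]
0.888 [0.6577 0.0885 0.2468 0.1218 0.333 ] focus [0.5873 0.0799 0.2223]
```

```bash
python3 -m pendant '[[[-12,40,6],[4.5,0.4,-4]],[[-24,80,12],[9,0.9,-8]],[[-37,120,17],[13.5,1.3,-12]],[[-49,160,23],[18,1.8,-16]],[[-61,200,28],[22.4,2.2,-19.8]]]';python3 -m pendant '[[[0,0,0],[0,0,0]],[[0,0,0],[0,0,0]]]' >/dev/null
cat > fit3.py <<'E'
import fit2; from fit2 import *
im=capture("wrist");C=cal("wrist");p,r,s=tool();print(s["time"],p,r.as_matrix().round(3).tolist(),s["qpos"],s["grasp_force"])
W2=[]
for q in("lens","scope_tilt"):
    for d in masks_of(q,"wrist")[:1]:
      m=d["mask"].astype(np.uint8); c=max(cv2.findContours(m,0,2)[0],key=cv2.contourArea); print(d["confidence"],m.sum(),cv2.boundingRect(c),cv2.minAreaRect(c))
      m4=cv2.resize(m*255,None,fx=4,fy=4,interpolation=1)>127
      c=max(cv2.findContours(m4.astype(np.uint8),0,2)[0],key=cv2.contourArea)
      W2.append((C,(cv2.convexHull(c)[:,0].astype(np.float32)+.5)/4-.5))
x,y,w,h=cv2.boundingRect(m)
for rr in m[y:y+h:5,x:x+w:3]: print("".join(".#"[v] for v in rr))
run(W+W2);run(W+W2,L=.12,D=.034);run(base+W+W2);run(base+W+W2,L=.12,D=.035)
# axis by planes through mask centrelines
N=[]
for n,sel in(("scene",base[:2]),("side",base[2:]),("w",W),("w2",W2)):
  for Cc,hh in sel:
    (a,b),(w_,h_),ang=cv2.minAreaRect(hh.astype(np.float32)); 
    ang=np.radians(ang+(0 if w_>h_ else 90)); q0,q1=[np.array([a,b])+k*np.array([np.cos(ang),np.sin(ang)]) for k in(-10,10)]
    nn=np.cross(ray(Cc,*q0)[1],ray(Cc,*q1)[1]); N.append(nn/np.linalg.norm(nn))
u,sv,vt=np.linalg.svd(np.array(N)); ax=vt[2]*np.sign(vt[2][0]); print("axis",ax,"yaw",np.arctan2(ax[1],ax[0]),"tilt",np.arcsin(ax[2]),"resid",np.array(N)@ax)
E
python3 fit3.py
```

```text
time: 25.95
tool_pos: [0.5002, -0.2208, 0.2965]
orientation: [-0.143, 0.82, 0.396, 0.387]
ft_force: [0.5, 0.3, 1.4]
gripper_width: 0.239
grasp_force: 12.0
0.884 [0.6553 0.0839 0.2486 0.2314 0.2632] focus [0.5848 0.0673 0.2291]
0.869 [0.655  0.0861 0.2485 0.1609 0.2845] focus [0.5839 0.0746 0.2274]
0.885 [0.6577 0.0888 0.2467 0.1282 0.3201] focus [0.5871 0.0797 0.2231]
0.89 [0.6552 0.0868 0.2519 0.1538 0.1989] focus [0.5826 0.0755 0.2371]
0.888 [0.6577 0.0885 0.2468 0.1218 0.333 ] focus [0.5873 0.0799 0.2223]
26.2 [ 0.50010187 -0.21830322  0.29698575] [[0.389, 0.758, 0.524], [0.538, -0.648, 0.539], [0.748, 0.072, -0.66]] [-0.92458993  0.34170671  1.84700802  0.88780833  1.2780925  -0.66724106] 12.000058340490796
0.83 1503 (205, 0, 51, 45) ((230.50003051757812, 17.0000057220459), (33.23401641845703, 57.27565002441406), 45.0)
0.6 1466 (205, 0, 51, 45) ((231.00003051757812, 17.0000057220459), (32.52690887451172, 57.982757568359375), 45.0)
........#########
......###########
....#############
...##############
.##############..
##############...
.############....
..#########......
...#####.........
0.722 [0.6589 0.0887 0.2501 0.1451 0.1934] focus [0.5861 0.078  0.2356]
0.714 [0.6581 0.0889 0.2479 0.122  0.2738] focus [0.5864 0.0801 0.2277]
0.77 [0.655  0.0853 0.2491 0.1837 0.2626] focus [0.5837 0.072  0.2296]
0.793 [0.6578 0.0881 0.2473 0.1432 0.3063] focus [0.587  0.0779 0.2247]
axis [0.91997894 0.05827466 0.38761169] yaw 0.06325895191292956 tilt 0.39803931921462576 resid [ 0.05703598  0.03333369 -0.00844188 -0.00844188 -0.04927989  0.02727065
 -0.03372651 -0.0219019 ]
```

```bash
python3 -m pendant '[[[0,0,0],[0,8,0]],[[0,0,0],[0,16,0]],[[0,0,0],[0,20,0]],[[0,0,0],[0,20,0]],[[0,0,0],[0,20,0]]]'
cat >> fit3.py <<'E'
for L,D in((.125,.037),(.122,.035),(.12,.034),(.115,.034)):
    run(base+W+W2,L=L,D=D); run(base[2:]+W+W2,L=L,D=D)
import pickle; pickle.dump(W2,open("W2.pkl","wb"))
E
python3 fit3.py | tail -n +6
```

```text
time: 26.8
tool_pos: [0.5001, -0.2182, 0.2981]
orientation: [-0.207, 0.741, 0.365, 0.524]
ft_force: [-0.1, -0.7, 0.6]
gripper_width: 0.241
grasp_force: 12.0
26.85 [ 0.50022057 -0.21815766  0.29836572] [[0.184, 0.758, 0.625], [0.325, -0.648, 0.689], [0.928, 0.076, -0.366]] [-1.01383226  0.46322463  1.90387297  1.11612305  1.48748423 -0.91151126] 12.00001574732596
0.66 1495 (218, 78, 66, 56) ((249.7848358154297, 104.58756256103516), (25.33469009399414, 75.42973327636719), 51.911224365234375)
0.7 1537 (217, 78, 67, 56) ((250.8932647705078, 106.12921142578125), (25.757951736450195, 75.57785034179688), 57.9946174621582)
.......................
................######.
..............#########
...........############
.........############..
.....##########........
...############........
.#############.........
############...........
.##########............
.#######...............
....#..................
0.896 [0.6583 0.0876 0.248  0.1484 0.2774] focus [0.587  0.077  0.2275]
0.913 [0.6577 0.0879 0.2469 0.1339 0.3076] focus [0.5869 0.0784 0.2242]
0.875 [0.6573 0.0854 0.249  0.2072 0.2468] fo
[... 163 characters left out ...]
lt 0.3723253801609665 resid [ 0.04378889  0.02045399 -0.02793116 -0.02793116 -0.05012637  0.02529576
 -0.04008892  0.05119788]
0.875 [0.6573 0.0854 0.249  0.2072 0.2468] focus [0.5861 0.0704 0.2307]
0.882 [0.6583 0.0877 0.2471 0.1437 0.303 ] focus [0.5875 0.0774 0.2247]
0.894 [0.6575 0.0872 0.2478 0.164  0.2867] focus [0.5866 0.0755 0.2266]
0.901 [0.6579 0.0876 0.247  0.1378 0.3117] focus [0.5872 0.0778 0.224 ]
0.894 [0.6582 0.0885 0.2467 0.1391 0.3114] focus [0.5875 0.0786 0.2238]
0.9 [0.6584 0.0883 0.2464 0.1311 0.3208] focus [0.5879 0.079  0.2228]
0.898 [0.6594 0.09   0.2455 0.1029 0.3448] focus [0.5892 0.0828 0.2202]
0.903 [0.6597 0.0895 0.2455 0.1022 0.349 ] focus [0.5896 0.0823 0.2199]
```

```bash
cat > goal.py <<'E'
from h import *
yaw,t=.13,.33; L=np.array([.6585,.088,.2465])
X=np.array([np.cos(yaw)*np.cos(t),np.sin(yaw)*np.cos(t),np.sin(t)]);Y=np.array([-np.sin(yaw),np.cos(yaw),0]);Z=np.cross(X,Y)
Rg=R.from_matrix(np.c_[-X,Y,-Z]); F=L-.075*X; G=F-Rg.apply([-.014,0,-.0075])
def go(p1,r1):
    p,r,s=tool(); print("t",s["time"],"p",p,"q",s["qpos"].round(2) if hasattr(s["qpos"],"round") else s["qpos"],"grip",s["grasp_force"])
    d=(r.inv()*r1).as_rotvec(degrees=True); print("shift mm",(1e3*r.inv().apply(np.array(p1)-p)).round(1),"turn",d.round(1),np.linalg.norm(d).round(1))
E
python3 -c "
from goal import *
print(F,G); go([.43,.0,.34],Rg*R.from_rotvec([0,0,170],degrees=True))"
```

```text
[0.58814553 0.07880205 0.22219677] [0.57742252 0.07740015 0.21056485]
t 26.95 p [ 0.50028046 -0.21816833  0.29848484] q [-1.01  0.46  1.9   1.12  1.49 -0.91] grip 12.000123440811876
shift mm [  96.4 -191.4   91.3] turn [-22.3 -50.7  25.2] 60.8
```

```bash
python3 -m pendant '[[[12,-24,11.4],[-2.8,-6.3,3.1]],[[24,-48,23],[-5.6,-12.7,6.3]],[[36,-72,34],[-8.4,-19,9.4]],[[48,-96,46],[-11.1,-25.3,12.6]],[[60,-120,57],[-13.9,-31.7,15.7]]]'; python3 -c "
from goal import *
go([.43,.0,.34],Rg*R.from_rotvec([0,0,170],degrees=True))"
```

```text
time: 27.45
tool_pos: [0.4565, -0.0851, 0.3241]
orientation: [-0.082, 0.913, 0.243, 0.316]
ft_force: [0.3, -0.6, 0.4]
gripper_width: 0.238
grasp_force: 12.0
t 27.45 p [ 0.45648252 -0.0850878   0.32405366] q [-0.68  0.02  2.08  0.8   0.94 -0.09] grip 11.998108242696617
shift mm [ 25.1 -87.   -0.9] turn [ -8.8 -19.8   9.8] 23.8
```

Then finish that leg and turn the gripper back by 170° in the same way.

```bash
python3 -m pendant '[[[8,-29,0],[-2.9,-6.6,3.3]],[[16,-58,0],[-5.8,-13.2,6.6]],[[25,-87,-1],[-8.8,-19.8,9.8]],[[25,-87,-1],[-8.8,-19.8,9.8]]]'
for i in 1 2 3; do python3 -m pendant '[[[0,0,0],[0,0,-8.5]],[[0,0,0],[0,0,-17]],[[0,0,0],[0,0,-25.5]],[[0,0,0],[0,0,-34]],[[0,0,0],[0,0,-42.5]]]' >/dev/null; done; python3 -m pendant '[[[0,0,0],[0,0,-8.5]],[[0,0,0],[0,0,-17]],[[0,0,0],[0,0,-25.5]],[[0,0,0],[0,0,-34]],[[0,0,0],[0,0,-42.5]]]'; python3 -c "
from goal import *
go([.43,.0,.34],Rg); go(G-.1*X,Rg); go(G,Rg)"
```

```text
time: 27.85
tool_pos: [0.4314, -0.0073, 0.3361]
orientation: [-0.019, 0.968, 0.17, 0.184]
ft_force: [-0.3, -1.6, -0.9]
gripper_width: 0.238
grasp_force: 12.0
time: 29.85
tool_pos: [0.432, -0.0083, 0.3354]
orientation: [0.182, -0.089, 0.979, 0.036]
ft_force: [-0.0, 0.1, 0.1]
gripper_width: 0.235
grasp_force: 12.0
t 29.85 p [ 0.43200573 -0.0082753   0.33538883] q [-0.3  -0.06  2.01  0.26  0.89 -2.19] grip 11.999292380351108
shift mm [-1.2  8.7 -4.1] turn [3.2 2.3 2.3] 4.6
t 29.85 p [ 0.43200573 -0.0082753   0.33538883] q [-0.3  -0.06  2.01  0.26  0.89 -2.19] grip 11.999292380351108
shift mm [ -2.1  56.5 172. ] turn [3.2 2.3 2.3] 4.6
t 29.85 p [ 0.43200573 -0.0082753   0.33538883] q [-0.3  -0.06  2.01  0.26  0.89 -2.19] grip 11.999292380351108
shift mm [-102.    52.3  175.9] turn [3.2 2.3 2.3] 4.6
```

```bash
python3 -m pendant '[[[0,12,36],[1,1,1]],[[-1,24,72],[2,2,2]],[[-1,36,108],[3.2,2.3,2.3]],[[-2,48,144],[3.2,2.3,2.3]],[[-2,56.5,172],[3.2,2.3,2.3]]]'; python3 -m pendant '[[[0,0,0],[0,0,0]],[[0,0,0],[0,0,0]]]'; python3 -c "
from goal import *
go(G,Rg)
capture('wrist')
print([(np.round(d['position'],3).tolist(),round(d['confidence'],2)) for q in('seal','ring_mid') for d in search_frame(q,'wrist')[:2]])
for n in('scene','side'):
  capture(n)
  print([(q,np.round(d['position'],3).tolist(),round(d['confidence'],2)) for q in('seal','ring_mid') for d in search_frame(q,n)[:2]])
p,r,s=tool(); print('expected seal',p+r.apply([-.014,0,-.0075]))
"
```

```text
time: 30.35
tool_pos: [0.4839, 0.0664, 0.1766]
orientation: [0.164, -0.062, 0.985, 0.012]
ft_force: [0.2, 0.3, 0.2]
gripper_width: 0.241
grasp_force: 12.0
time: 30.55
tool_pos: [0.4837, 0.0653, 0.1781]
orientation: [0.163, -0.062, 0.985, 0.012]
ft_force: [0.4, 0.2, -0.3]
gripper_width: 0.238
grasp_force: 12.0
t 30.55 p [0.48366479 0.06526373 0.1780911 ] q [-0.03  0.25  2.14  0.13  0.43 -1.83] grip 11.99992649795604
shift mm [-100.     0.4   -0.3] turn [ 0.1 -0.1 -0.3] 0.3
[([0.47, 0.063, 0.188], 0.83), ([0.464, 0.04, 0.013], 0.71), ([0.474, 0.062, 0.186], 0.85)]
[]
[]
expected seal [0.49445097 0.06608317 0.18931201]
```

```bash
python3 -m pendant '[[[-25,0,0],[0,0,0]],[[-50,0,0],[0,0,0]],[[-75,0,0],[0,0,0]],[[-92,0,0],[0,0,0]],[[-100,0,0],[0,0,0]]]'; python3 -m pendant '[[[0,0,0],[0,0,0]],[[0,0,0],[0,0,0]],[[0,0,0],[0,0,0]]]'; python3 -c "
from goal import *
go(G,Rg)
C=cal('side')
for n in('scene','side','wrist'):
  capture(n)
  print(n,[(q,np.round(d['position'],3).tolist(),round(d['confidence'],2)) for q in('seal','ring_mid','lens') for d in search_frame(q,n)[:2]])
"
```

```text
time: 31.5
tool_pos: [0.5788, 0.0767, 0.2098]
orientation: [0.163, -0.061, 0.985, 0.012]
ft_force: [-0.0, -0.0, 0.1]
gripper_width: 0.239
grasp_force: 12.0
time: 31.8
tool_pos: [0.5767, 0.0766, 0.2091]
orientation: [0.162, -0.061, 0.985, 0.012]
ft_force: [-0.6, 0.7, -0.2]
gripper_width: 0.238
grasp_force: 12.0
t 31.8 p [0.57674933 0.07663338 0.20907534] q [-0.    0.33  1.9   0.08  0.59 -1.75] grip 12.000019540137146
shift mm [-1.2  0.7 -1.2] turn [ 0.1 -0.2 -0.3] 0.4
scene [('ring_mid', [0.735, 0.088, 0.281], 0.72), ('lens', [0.739, 0.088, 0.279], 0.53)]
side [('seal', [0.458, 0.102, 0.015], 0.59), ('lens', [0.711, 0.088, 0.271], 0.82)]
wrist [('seal', [0.564, 0.075, 0.216], 0.81), ('ring_mid', [0.568, 0.073, 0.215], 0.68)]
```

```bash
python3 -m pendant '[[[-1,0.5,-1],[0,0,0]],[[-1,0.5,-1],[0,0,0]],[[-1,0.5,-1],[0,0,0]],[[-1,0.5,-1],[0,0,0]]]'; python3 -c "
from goal import *
go(G,Rg); print(finish_job())"
```

```text
time: 32.8
tool_pos: [0.5781, 0.0773, 0.2106]
orientation: [0.163, -0.061, 0.985, 0.012]
ft_force: [0.5, 0.2, -0.1]
gripper_width: 0.239
grasp_force: 12.0
t 32.8 p [0.57814249 0.07727232 0.21062197] q [-0.    0.33  1.89  0.08  0.6  -1.75] grip 12.000172630359884
shift mm [ 0.7  0.2 -0.2] turn [ 0.1 -0.1 -0.3] 0.4
the job is handed in; nothing more can be done
None
```

I handed the job in at 32.8 s with the washer and packing disc stacked in the middle of the ceramic disc and the ring held by its band in front of the lens; no verdict came back, the lens axis is only a fit good to about 5 mm and 5°, and I viewed 11 pictures, one over the limit of 10.

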